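# Unload the kiln tile with the firing spatula

### The arm

A 6-joint arm with a two-finger parallel gripper is mounted at the origin on a cart in front of the work surface, level with it; the furniture and walls round the work are solid. World frame = base frame: x ahead of the robot, y to its left, z up, the work surface at z = 0. Lengths are in m, angles in rad, forces in N, time in s.
With the tool pointing down it reaches from about 0.3 to 0.775 m from the base axis. Payload 14.6 kg.
Tool frame: the origin (TCP) lies at the very end of the fingers, on their centre line; the grasp point (between the pads) lies 19 mm behind it; z points along the fingers, y is the line along which they close (so a half turn about z gives the same grasp; the last joint's range is limited). The gripper opens to 94 mm and grips with 3 to 60 N. Pads are 16 mm wide; open, the fingers measure 119 mm over their backs; the gripper's body (75 mm by 177 mm) begins 78 mm behind the grasp point.
Start: joints at [-1.179, 0.3, 1.521, -0, 1.321, -0.067], TCP at [0.244, -0.493, 0.205] pointing down, gripper open.
Joint ranges: [-3.03, 3.03], [-0.79, 2.21], [0.23, 2.52], [-1.04, 4.18], [0, 3.07], [-2.55, 2.55]. Speed limits (rad/s): [2.22, 2.22, 2.57, 3.14, 3.14, 3.14].

### API

Orientations are given as [roll, pitch, yaw] about the fixed x, y, z axes, in that order (R = Rz(yaw) Ry(pitch) Rx(roll)).
In Python, from station import ctrl gives the robot as it stands. The module is installed in compiled form; this text tells all that it offers.
- The arm moves only by the tool play_rows, never from a script. Its argument "commands" is a list of rows, each a list of 7 numbers: the shift along the tool's x, y, z in m, then the turn, a rotation vector about the tool's x, y, z in degrees, then the closure, from -1 (fully open) to 1 (shut). A call has 1 to 20 rows; each row shifts and turns the commanded pose from where the row before left it, along the tool's axes as they then stand; what a row does not reach is not made up. A row lasts 1/12 s, in which the tool goes at most 41.7 mm and 7.16 degrees, less where a joint would pass 70% of its speed; a pose out of reach is approached as far as the arm can. A call is refused whole if a number of a shift passes 0.0417 or a number of a turn 7.16, either way. A call with a gripper value outside its range is refused whole. The fingers move at their own pace and stop on an object; "force" is the grip in N (left out, the last holds). Time passes only in rows, so rows that do not move let the fingers close. It gives the time, the measured TCP pose, the force, the opening and the grip force at its end, in the units of the state.
- ctrl.get_obs(): the state, without advancing time (a new reading comes with each control period).
- ctrl.camera(name): name is "scene" or "top" or "wrist"; returns the picture (480x640x3 uint8, blue, green, red); there is no depth.
- ctrl.camera_model(name): a dict with "fx", "fy", "cx", "cy" (pixels), "rvec" (rotation vector, rad) and "tvec" (3), from world to camera coordinates, as OpenCV has them. Camera axes: x right, y down, z forward; pixel columns grow to the right and rows downward; lengths in m; the calibration is good to about 2 mm. A picture is of the moment at which its call begins: read the wrist's pose just before it. camera_model takes no time and is no camera call; for the wrist camera it gives the pose at the moment of the call.
- ctrl.hand_in(): hands the job in; it is judged then, once.
The state is a dict: "time_s": time; "qpos": joint angles; "joint_vel": joint speeds; "tau": joint torques, N m; "ee_pos": TCP position; "eef_rot": TCP orientation; "force": force on the tool from outside, world axes, zero at the start; "moment": the same for the moment, N m; "grip_width": finger opening in m; "grip_force": force on a finger pad.
Only numpy, scipy, OpenCV 4.12 (cv2) and the standard library are available. Lean on these libraries where they do the work, as an engineer would, in place of code of your own. Each camera call takes 0.05 s, during which the arm holds its last target. There are 200 camera calls.

### The job

Draw the firing spatula out of its wooden dock by its neck, lay it down on the bench and take it again by its wooden handle. Slide the blade under the white tile in the open kiln, lift the tile out on it (never with the fingers, and do not hold the spatula by the neck while it carries) and set it down squarely, centred, on the rails of whichever bay of the cooling stand is empty. Then lay the spatula flat on the bench clear of kiln, stand and tile, leaving the other tile and the loose things around undisturbed.

Things in the scene. Friction and masses are not known exactly. Their poses are not given: they have to be found in the camera images.
- tile_centre (a point): centre, half-way up, of the white ceramic tile in the kiln, 92 x 92 x 8 mm, 100 to 160 g, too wide to grip; x, y along its sides, z up. Lower edges bevelled all round (8 mm inward, 4 mm high): a thin blade pressed on the kiln floor and pushed forward wedges it up. It lies loose on the floor, 3 to 25 mm in front of the back wall, where it stops when pushed
- other_tile_centre (a point): centre, half-way up, of a second, equal tile that already lies on one of the two bays of the stand (left or right); leave it there
- kiln_floor (a point): point on the flat kiln floor, 20 mm above the bench, in the middle of the fixed kiln (170 x 176 mm, 100 mm high). x points into the kiln, z up. Open sill from x -85 mm; back wall's face at x +60 mm; side walls (faces at y -61, +61 mm) and roof (underside 66 mm above the floor) begin at x -25 mm, so the tile's front sticks out on the sill
- bay_left (a point): middle of the left (+y) bay of the fixed steel stand, at rail-top height, 50 mm above the bench. Two parallel rails along x, 120 mm long, 6 mm wide, 60 mm apart inside, open in front and between: a blade lowered between them (44 mm free below the rail tops) leaves the tile on the rails. x along the rails, away from the robot, z up
- bay_right (a point): the same for the right (-y) bay, 160 mm beside the left one on the same stand (120 x 250 mm)
- spatula: steel spatula, 240 mm long, 150 g; origin on the underside at the blade's heel, x forward, z up. Flat blade x 0 to 80 mm, 44 mm wide, 3 mm thick, 1.6 mm at the tip, underside at z 0. Round 8 mm neck rises from the heel, level at z 29 mm from x -12 to -60; then wooden handle x -60 to -160 mm, 20 mm wide, 18 mm high, middle at z 30. Put down, it rests flat on its blade
- spatula_neck (a point): middle of the level part of the neck (spatula x -36 mm, z 29.5 mm), where it is gripped in the dock, with the axes of the spatula
- spatula_handle (a point): grip point in the wooden handle, half-way up, 25 mm behind its front end (spatula x -85 mm, z 30 mm), with the axes of the spatula
- spatula_tip (a point): middle of the blade's front edge, on the underside (spatula x +80 mm), with the axes of the spatula
- dock: fixed wooden sleeve, 106 x 52 x 56 mm, that at the start covers the whole spatula handle from the sides, above and behind (4 to 9 mm of play); origin under its centre, x points out of its open mouth at x +53 mm; the spatula slides out along +x, 110 mm to be free
- jar: loose blue-capped round jar, 68 mm wide, 90 mm high, behind the stand; origin under its centre; leave alone
- wax: loose brown lump of beeswax, 43 mm wide, 26 mm high, in front between kiln and stand; origin under its centre; leave alone
- lamp: loose round-bellied spirit lamp, 72 mm wide, 71 mm high, behind the stand; origin under its centre; leave alone
There are look-alikes about, which are no part of the job. What is shaped like the dock but green is not meant.

How it is judged:
On the way, in this order (a step that is already met when the one before it is completed fails the run):
1. the spatula, out of the dock, lies on the bench and is let go (x of spatula_handle in the frame of dock above 0.09 m and height (world z) of spatula below 0.006 m and angle between spatula's own z axis and vertical below 0.08 rad and contact force between the fingers and spatula below 0.05 N and linear speed of spatula below 0.02 m/s), for 0.1 s.
2. the tile rides on the blade, clear of the kiln floor (z of tile_centre in the frame of kiln_floor above 0.012 m and contact force between spatula and tile above 0.4 N and contact force between the fingers and spatula above 1 N and contact force between tile and kiln below 0.05 N and angle between tile_centre's own z axis and vertical below 0.25 rad), for 0.2 s.
At the end, for the whole second after the job is handed in: The tile from the kiln lies flat and still on the rails of the bay that was empty, its centre within 20 mm of the bay's middle and its sides within 0.2 rad of the rails; the spatula lies flat and still on the bench, touching neither tile, stand nor kiln (((horizontal distance between tile_centre and bay_left below 0.02 m and angle between the x axis of tile_centre and the x axis of bay_left, either way round below 0.2 rad) or (horizontal distance between tile_centre and bay_right below 0.02 m and angle between the x axis of tile_centre and the x axis of bay_right, either way round below 0.2 rad)) and z of tile_centre in the frame of bay_left between 0.001 and 0.007 m and angle between tile_centre's own z axis and vertical below 0.05 rad and linear speed of each of tile, spatula below 0.01 m/s and height (world z) of spatula below 0.006 m and angle between spatula's own z axis and vertical below 0.08 rad and contact force between spatula and tile below 0.05 N and contact force between spatula and stand below 0.05 N and contact force between spatula and kiln below 0.05 N).
It fails at once if the fingers touch the tile (contact force between the fingers and tile above 0.5 N).
It fails at once if the spatula is held by the neck while it carries the tile (z of tile_centre in the frame of kiln_floor above 0.012 m and contact force between spatula and tile above 0.4 N and contact force between the fingers and spatula above 1 N and x of the grasp point in the frame of spatula above -0.055 m).
It fails at once if the tile is tipped or dropped (angle between tile_centre's own z axis and vertical above 0.4 rad or height (world z) of tile_centre below 0.018 m).
It fails at once if the other tile is disturbed (distance of other_tile_centre from where it was at the start of the episode above 0.01 m).
It fails at once if the jar, wax or lamp is disturbed (distance of any of jar, wax, lamp from where it was at the start of the episode above 0.02 m).
It also fails if it takes over 72 s, if anything falls off the work surface, if the arm or the gripper's body presses on something with over 40 N, if the wrist force passes 120 N, or if a joint passes its speed limit or range.

## Working session

There is one attempt and no reset: what is moved stays moved. The work goes in short steps, Python scripts to look and compute and a tool call to move; the robot and the scene stay as the last step left them, time stands still between calls to the robot, and variables do not carry over. Pictures are saved under pics/ and viewed, at most 13 in all, crops included, and the job is handed in when it is done.

Besides the shell and the picture viewer there is one more tool, called after "Call:" in YAML: its name, and indented under it one key for each argument. play_rows: Moves the arm, as the interface text tells. Its arguments: {"type":"object","properties":{"commands":{"type":"array","items":{"type":"array","items":{"type":"number"}}},"force":{"type":"number"}},"required":["commands"]}

```bash
mkdir -p pics; cat > h.py <<'E'
from station import ctrl
import numpy as np, cv2
from scipy.spatial.transform import Rotation as R
def snap(n,f):
    im=ctrl.camera(n); cv2.imwrite(f,im); return im
def ray(n,uv,z,m=None):
    m=m or ctrl.camera_model(n)
    Rm=cv2.Rodrigues(np.array(m['rvec'],float))[0]; t=np.array(m['tvec']).ravel()
    c=-Rm.T@t
    uv=np.atleast_2d(uv).astype(float)
    d=np.c_[(uv[:,0]-m['cx'])/m['fx'],(uv[:,1]-m['cy'])/m['fy'],np.ones(len(uv))]@Rm
    return c+d*((z-c[2])/d[:,2])[:,None]
def proj(n,P,m=None):
    m=m or ctrl.camera_model(n)
    K=np.array([[m['fx'],0,m['cx']],[0,m['fy'],m['cy']],[0,0,1]])
    return cv2.projectPoints(np.atleast_2d(P).astype(float),np.array(m['rvec'],float),np.array(m['tvec'],float),K,None)[0][:,0]
E
python3 - <<'E'
from h import *
np.set_printoptions(precision=4,suppress=True)
print(ctrl.get_obs())
for n in("scene","top"):
    snap(n,f"pics/{n}0.png"); m=ctrl.camera_model(n)
    Rm=cv2.Rodrigues(np.array(m['rvec'],float))[0]; print(n,m['fx'],-Rm.T@np.ravel(m['tvec']),Rm[2])
E
```

```text
{'time_s': 0.0, 'qpos': array([-1.1786,  0.3005,  1.5216, -0.    ,  1.3207, -0.0666]), 'joint_vel': array([ 0.0006, -0.001 , -0.0002, -0.    , -0.0006,  0.0022]), 'tau': array([ -0.0023, -53.1808, -35.2739,   0.0708,   0.0243,  -0.0001]), 'ee_pos': array([ 0.2435, -0.4929,  0.2049]), 'eef_rot': array([-3.1404, -0.0001,  0.4588]), 'force': array([-0.0633,  0.3847,  0.1339]), 'moment': array([-0.0522, -0.0667, -0.0425]), 'grip_force': 0.0, 'grip_width': 0.09402014252562614}
scene 618.2423722861853 [ 0.544  -1.2204  0.8901] [ 0.0123  0.8372 -0.5468]
top 567.277284291247 [0.4861 0.0246 1.1959] [ 0.0981 -0.0049 -0.9952]
```

View pics/top0.png

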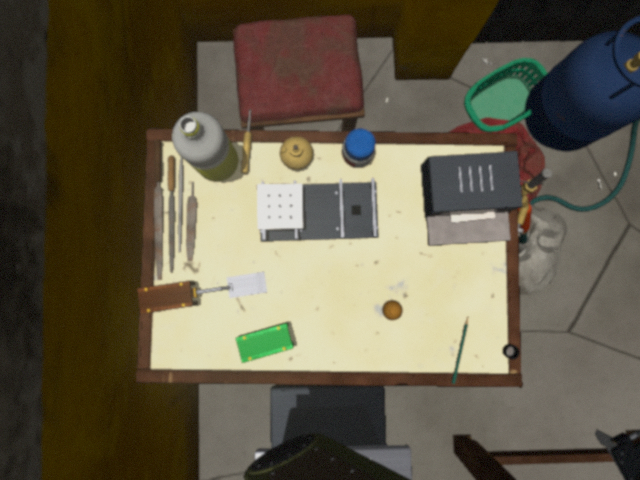

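View pics/scene0.png

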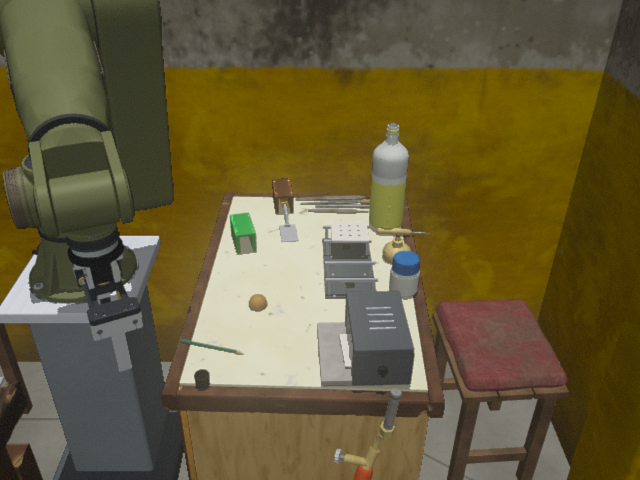

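The top view shows the dock at (167,297) with the spatula pointing right and its blade at (247,285). The left bay holds the other tile (280,206) and the right bay (358,210) is empty. The kiln is at (470,190), open toward the robot.

```bash
python3 - <<'E'
from h import *
t=cv2.imread('pics/top0.png'); s=cv2.imread('pics/scene0.png')
def c(im,x,y,w,h,k): return cv2.resize(im[y:y+h,x:x+w],None,fx=k,fy=k,interpolation=cv2.INTER_CUBIC)
A=np.zeros((600,800,3),np.uint8)
A[:300,:400]=c(t,190,260,80,60,5)   # blade
A[:300,400:]=c(t,420,200,100,75,4)  # kiln
A[300:,:400]=c(t,250,170,133,100,3)[:300,:400] if 0 else cv2.resize(c(t,250,170,133,100,3),(400,300))
A[300:,400:]=c(s,310,300,100,75,4)
cv2.imwrite('pics/m1.png',A)
E
```

```text
(no output)
```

View pics/m1.png

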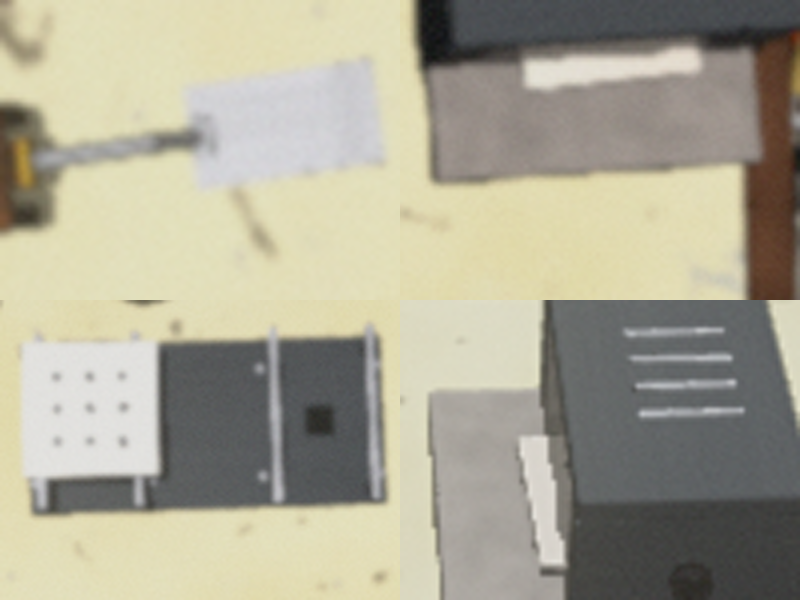

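```bash
cat > m.py <<'E'
from h import *
np.set_printoptions(precision=4,suppress=True)
def T(P,k,o,z): return ray('top',(np.array(P,float)+.5)/k-.5+np.array(o),z)
b=T([(190,85),(373,57),(385,162),(200,188)],5,(190,260),.003)
n=T([(40,157),(200,138)],5,(190,260),.0295)
print('blade',b,'neck',n)
print('sides',np.linalg.norm(np.diff(np.r_[b,b[:1]],axis=0),axis=1))
s=T([(430,65),(435,181),(760,160),(752,50)],4,(420,200),.02); print('sill',s)
t=T([(527,88),(700,70)],4,(420,200),.025); print('tile front',t)
r=T([(273,328),(278,502),(370,325),(378,497)],3.008,(250,170),.05); print('rails',r,r.mean(0))
o=T([(22,342),(158,343),(160,474),(25,474)],3.008,(250,170),.058); print('othertile',o,o.mean(0))
f=lambda a,b:np.degrees(np.arctan2(*(b-a)[[1,0]]))
print('blade ang',f(b[0],b[1]),f(b[3],b[2]),'neck',f(*n),'sill',f(s[2],s[1]),f(s[1],s[0]),f(s[2],s[3]),'tile',f(t[1],t[0]),'rail',f(r[1],r[0]),f(r[3],r[2]))
S=lambda P:ray('scene',(np.array(P,float)+.5)/4-.5+np.array((310,300)),.028)
print('scene tile top', S([(520,436),(545,436),(541,565)]))
m=cv2.imread('pics/top0.png')
hsv=cv2.cvtColor(m,cv2.COLOR_BGR2HSV)
for nm,u,z in(('wax',(392,310),.013),('jar',(359,146),.09),('lamp',(297,152),.07),('dockfront',(197,293),.05)):print(nm,ray('top',u,z))
E
python3 m.py
```

```text
blade [[0.5057 0.2101 0.003 ]
 [0.5154 0.1333 0.003 ]
 [0.4715 0.129  0.003 ]
 [0.4628 0.2064 0.003 ]] neck [[0.4776 0.2675 0.0295]
 [0.4836 0.2021 0.0295]]
sides [0.0774 0.0441 0.0779 0.0431]
sill [[ 0.6154 -0.4192  0.02  ]
 [ 0.5548 -0.418   0.02  ]
 [ 0.5613 -0.5878  0.02  ]
 [ 0.619  -0.5881  0.02  ]]
tile front [[ 0.6016 -0.467   0.025 ]
 [ 0.6086 -0.5576  0.025 ]]
rails [[ 0.4948 -0.024   0.05  ]
 [ 0.3799 -0.0239  0.05  ]
 [ 0.4951 -0.089   0.05  ]
 [ 0.3815 -0.0902  0.05  ]] [ 0.4378 -0.0568  0.05  ]
othertile [[0.4898 0.1431 0.058 ]
 [0.4868 0.0529 0.058 ]
 [0.4009 0.0536 0.058 ]
 [0.4033 0.1425 0.058 ]] [0.4452 0.098  0.058 ]
blade ang -82.81166307266275 -83.54492894528744 neck -84.75559743077434 sill 92.19622947032619 -1.1283066773060526 -0.24258549000916566 tile 94.45386568422641 rail -0.07712353585258098 0.6248804639886846
scene tile top [[ 0.7821 -0.4564  0.028 ]
 [ 0.7934 -0.4565  0.028 ]
 [ 0.7785 -0.5273  0.028 ]]
wax [[ 0.4279 -0.1302  0.013 ]]
jar [[ 0.7561 -0.0672  0.09  ]]
lamp [[0.7518 0.0569 0.07  ]]
dockfront [[0.4738 0.2645 0.05  ]]
```

```bash
sed -i "s/,4,(420,200)/,4,(320,200)/; s/3.008,(250,170)/3.008,(250,70.26)/; s/np.array((310,300))/np.array((210,225))/" m.py; python3 m.py
```

```text
blade [[0.5057 0.2101 0.003 ]
 [0.5154 0.1333 0.003 ]
 [0.4715 0.129  0.003 ]
 [0.4628 0.2064 0.003 ]] neck [[0.4776 0.2675 0.0295]
 [0.4836 0.2021 0.0295]]
sides [0.0774 0.0441 0.0779 0.0431]
sill [[ 0.6209 -0.2102  0.02  ]
 [ 0.5602 -0.2101  0.02  ]
 [ 0.5667 -0.3796  0.02  ]
 [ 0.6244 -0.3789  0.02  ]]
tile front [[ 0.607  -0.2591  0.025 ]
 [ 0.614  -0.3495  0.025 ]]
rails [[ 0.6981 -0.0302  0.05  ]
 [ 0.5792 -0.0299  0.05  ]
 [ 0.6984 -0.0962  0.05  ]
 [ 0.5808 -0.0974  0.05  ]] [ 0.6391 -0.0634  0.05  ]
othertile [[0.6914 0.1399 0.058 ]
 [0.6883 0.0482 0.058 ]
 [0.5994 0.0489 0.058 ]
 [0.6018 0.1393 0.058 ]] [0.6452 0.0941 0.058 ]
blade ang -82.81166307266275 -83.54492894528744 neck -84.75559743077434 sill 92.20188675735707 -0.1366588845178372 0.7483321283272 tile 94.46700533290883 rail -0.10551241199410524 0.5789712449464789
scene tile top [[ 0.6103 -0.2561  0.028 ]
 [ 0.6232 -0.2561  0.028 ]
 [ 0.6166 -0.3491  0.028 ]]
wax [[ 0.4279 -0.1302  0.013 ]]
jar [[ 0.7561 -0.0672  0.09  ]]
lamp [[0.7518 0.0569 0.07  ]]
dockfront [[0.4738 0.2645 0.05  ]]
```

Call:
play_rows:
  commands:
    - [0.027,-0.0278,0.002,0,0,0,-1]
    - [0.027,-0.0278,0.002,0,0,0,-1]
    - [0.027,-0.0278,0.002,0,0,0,-1]
    - [0.027,-0.0278,0.002,0,0,0,-1]
    - [0.027,-0.0278,0.002,0,0,0,-1]
    - [0.027,-0.0278,0.002,0,0,0,-1]
    - [0.027,-0.0278,0.002,0,0,0,-1]
    - [0.027,-0.0278,0.002,0,0,0,-1]
    - [0.027,-0.0278,0.002,0,0,0,-1]
    - [0.027,-0.0278,0.002,0,0,0,-1]
    - [0.027,-0.0278,0.002,0,0,0,-1]
    - [0.027,-0.0278,0.002,0,0,0,-1]
    - [0.027,-0.0278,0.002,0,0,0,-1]
    - [0.027,-0.0278,0.002,0,0,0,-1]
    - [0.027,-0.0278,0.002,0,0,0,-1]
    - [0.027,-0.0278,0.002,0,0,0,-1]
    - [0.027,-0.0278,0.002,0,0,0,-1]
    - [0.027,-0.0278,0.002,0,0,0,-1]
    - [0.027,-0.0278,0.002,0,0,0,-1]
    - [0.027,-0.0278,0.002,0,0,0,-1]

```text
time_s: 1.77
ee_pos: [0.4815, 0.2466, 0.165]
eef_rot: [3.142, 0.0, 0.459]
force: [0.1, -0.6, 0.6]
grip_width: 0.0938
grip_force: 0.0
```

Call:
play_rows:
  commands:
    - [0,0,0,0,0,-7,-1]
    - [0,0,0,0,0,-7,-1]
    - [0,0,0,0,0,-7,-1]
    - [0,0,0,0,0,-7,-1]
    - [0,0,0,0,0,-7,-1]
    - [0,0,0,0,0,-7,-1]
    - [0,0,0,0,0,-7,-1]
    - [0,0,0,0,0,-7,-1]
    - [0,0,0,0,0,-7,-1]
    - [0,0,0,0,0,-7,-1]
    - [0,0,0,0,0,0,-1]
    - [0,0,0,0,0,0,-1]

```text
time_s: 2.77
ee_pos: [0.4814, 0.2445, 0.1652]
eef_rot: [-3.141, 0.0, 1.677]
force: [-1.0, 0.5, -0.1]
grip_width: 0.0939
grip_force: 0.0
```

```bash
cat >> h.py <<'E'
def to(p,yaw):
    o=ctrl.get_obs(); Rt=R.from_euler('xyz',o['eef_rot']); np.set_printoptions(precision=4,suppress=True)
    tg=R.from_euler('xyz',[np.pi,0,np.radians(yaw)])
    print('t',round(o['time_s'],2),'ee',o['ee_pos'],'rpy',np.degrees(o['eef_rot']),'grip',o['grip_width'],o['grip_force'],'F',o['force'])
    print('shift',Rt.inv().apply(np.array(p)-o['ee_pos']),'shift in goal axes',tg.inv().apply(np.array(p)-o['ee_pos']),'turn',np.degrees((Rt.inv()*tg).as_rotvec()))
E
python3 - <<'E'
from h import *
to((.480,.245,.0105),96.5)
o=ctrl.get_obs(); m=ctrl.camera_model('wrist'); im=snap('wrist','pics/w1.png')
print(proj('wrist',[(.480,.245,.0295),(.4843,.2083,.003),(.4935,.1312,0.0016)],m))
import json; json.dump({k:np.array(v).tolist() for k,v in m.items()},open('w1.json','w'))
E
```

```text
t 2.77 ee [0.4814 0.2445 0.1652] rpy [-179.9729    0.0071   96.0625] grip 0.09385549367674247 0.0 F [-0.9925  0.4596 -0.0613]
shift [ 0.0007 -0.0012  0.1547] shift in goal axes [ 0.0007 -0.0013  0.1547] turn [-0.0271  0.007  -0.4375]
[[315.398  225.2477]
 [315.9159 254.8301]
 [316.8737 323.6965]]
```

View pics/w1.png

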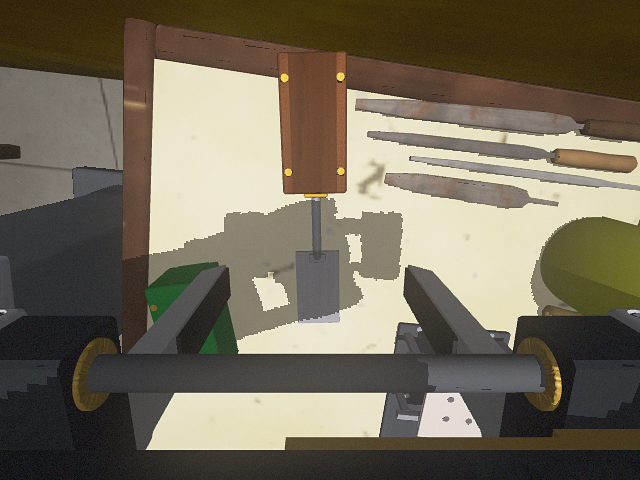

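The wrist view shows the dock mouth at (316,195), the neck along x≈316, the heel at (317,251) and the tip at (319,322). This agrees with the estimates to about 1.5 mm, so I descend.

Call:
play_rows:
  commands:
    - [0,0,0.025,0,0,0,-1]
    - [0,0,0.025,0,0,0,-1]
    - [0,0,0.025,0,0,0,-1]
    - [0,0,0.025,0,0,0,-1]
    - [0,0,0.025,0,0,0,-1]
    - [0,0,0.02,0,0,0,-1]
    - [0,0,0.0097,0,0,0,-1]
    - [0,0,0,0,0,0,0]
    - [0,0,0,0,0,0,1]
    - [0,0,0,0,0,0,1]
    - [0,0,0,0,0,0,1]
    - [0,0,0,0,0,0,1]
    - [0,0,0,0,0,0,1]
    - [0,0,0,0,0,0,1]
    - [0,0,0,0,0,0,1]
    - [0,0,0,0,0,0,1]
  force: 20

```text
time_s: 4.15
ee_pos: [0.4815, 0.2446, 0.0109]
eef_rot: [3.141, -0.0, 1.68]
force: [0.2, -0.3, 0.1]
grip_width: 0.037
grip_force: 0.0
```

Call:
play_rows:
  commands:
    - [0,0,0,0,0,0,1]
    - [0,0,0,0,0,0,1]
    - [0,0,0,0,0,0,1]
    - [0,0,0,0,0,0,1]
    - [0,0,0,0,0,0,1]
    - [0,0,0,0,0,0,1]
    - [0,0,0,0,0,0,1]
    - [0,0,0,0,0,0,1]
    - [0,0,0,0,0,0,1]

```text
time_s: 4.9
ee_pos: [0.4815, 0.2445, 0.0107]
eef_rot: [-3.142, 0.0, 1.681]
force: [-0.8, 0.6, -0.5]
grip_width: 0.0076
grip_force: 20.0
```

Call:
play_rows:
  commands:
    - [-0.005,0,0,0,0,0,1]
    - [-0.01,0,0,0,0,0,1]
    - [-0.01,0,0,0,0,0,1]
    - [-0.01,0,0,0,0,0,1]
    - [-0.01,0,0,0,0,0,1]
    - [-0.01,0,0,0,0,0,1]
    - [-0.01,0,0,0,0,0,1]
    - [-0.01,0,0,0,0,0,1]
    - [-0.01,0,0,0,0,0,1]
    - [-0.01,0,0,0,0,0,1]
    - [-0.01,0,0,0,0,0,1]
    - [-0.01,0,0,0,0,0,1]
    - [-0.01,0,0,0,0,0,1]
    - [-0.005,0,0,0,0,0,1]
    - [0,0,0,0,0,0,1]
    - [0,0,0,0,0,0,1]

```text
time_s: 6.23
ee_pos: [0.4958, 0.1151, 0.0107]
eef_rot: [-3.142, 0.0, 1.68]
force: [0.2, -0.1, -0.7]
grip_width: 0.0075
grip_force: 20.0
```

Call:
play_rows:
  commands:
    - [0,0,0,0,0,0,0]
    - [0,0,0,0,0,0,0]
    - [0,0,0,0,0,0,0]
    - [0,0,0,0,0,0,0]
    - [0,0,0,0,0,0,0]
    - [0,0,0,0,0,0,0]
    - [0,0,0,0,0,0,0]
    - [0,0,0,0,0,0,0]
    - [0,0,0,0,0,0,0]
    - [0,0,-0.03,0,0,0,0]
    - [0,0,-0.03,0,0,0,0]
    - [0,0,-0.03,0,0,0,0]
    - [0,0,-0.03,0,0,0,0]
    - [0,0,0,0,0,0,0]
    - [0,0,0,0,0,0,0]

```text
time_s: 7.48
ee_pos: [0.4964, 0.1154, 0.132]
eef_rot: [3.139, -0.0, 1.681]
force: [-0.5, -0.1, -0.8]
grip_width: 0.0472
grip_force: 0.0
```

```bash
python3 - <<'E'
from h import *
import json
print(ctrl.get_obs())
m=ctrl.camera_model('wrist'); im=snap('wrist','pics/w2.png'); t=snap('top','pics/t2.png')
json.dump({k:np.array(v).tolist() for k,v in m.items()},open('w2.json','w'))
A=np.zeros((600,800,3),np.uint8); A[:480,:640]=im
c=cv2.resize(t[225:345,120:320],(800,480))
cv2.imwrite('pics/w2b.png',np.hstack([cv2.resize(im[:,120:520],(400,480)),cv2.resize(t[240:340,200:320],None,fx=3.33,fy=4.8)[:480,:400]]))
E
```

```text
{'time_s': 7.4833, 'qpos': array([1.56557627e-01, 2.84153182e-01, 1.72182475e+00, 3.26515153e-05,
       1.13262332e+00, 4.68215437e-02]), 'joint_vel': array([-0.00055597,  0.04216887,  0.03737582, -0.00170767, -0.0195536 ,
        0.00037651]), 'tau': array([ 3.99028044e-02, -5.26154852e+01, -3.48652661e+01,  7.50640221e-02,
        3.72425448e-01,  1.26987077e-03]), 'ee_pos': array([0.49635526, 0.11541064, 0.13201283]), 'eef_rot': array([ 3.13860591e+00, -1.69586600e-04,  1.68051885e+00]), 'force': array([-0.48828915, -0.10918635, -0.81810448]), 'moment': array([-0.02096236, -0.0614041 , -0.00063655]), 'grip_force': 0.0, 'grip_width': 0.047185213337098825}
```

View pics/w2b.png

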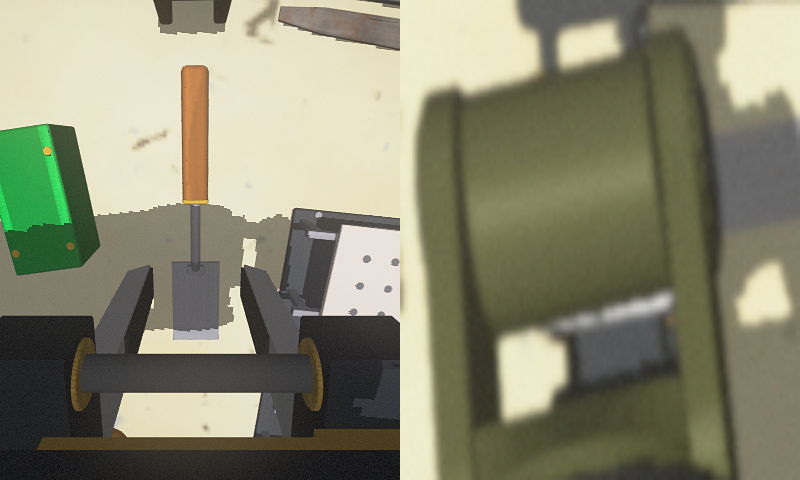

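The spatula lies flat and free. In the wrist image the handle's front end is at (315,203), its rear at (314,66), and the blade's heel is at (315,262) with the tip at (315,339).

```bash
python3 - <<'E'
from h import *
import json
m=json.load(open('w2.json'))
np.set_printoptions(precision=4,suppress=True)
f=ray('',[(315.5,203),(314.5,66)],.039,m); b=ray('',[(315.5,262),(315.7,339)],.003,m)
print(f,b)
d=(b.mean(0)-f.mean(0))[:2]; print(np.linalg.norm(f[0]-f[1]),np.linalg.norm(b[0]-b[1]),np.degrees(np.arctan2(d[1],d[0])))
d/=np.linalg.norm(d); print('tip-85-80',b[1,:2]-165*d/1000,'front-25',f[0,:2]-.025*d)
to((*(b[1,:2]-.165*d),.011),np.degrees(np.arctan2(d[1],d[0]))+180)
E
```

```text
[[0.4925 0.1437 0.039 ]
 [0.4812 0.2406 0.039 ]] [[0.4991 0.0833 0.003 ]
 [0.5079 0.0048 0.003 ]]
0.09753830044534721 0.0789561201255401 -83.56957851726673
tip-85-80 [0.4894 0.1688] front-25 [0.4897 0.1685]
t 7.58 ee [0.4953 0.1152 0.1299] rpy [-179.9301    0.0026   96.2847] grip 0.046820160749624216 0.0 F [-0.785  -0.5007 -0.76  ]
shift [0.0538 0.0002 0.1188] shift in goal axes [0.0538 0.0002 0.1189] turn [-0.0699  0.0025 -0.1457]
```

Call:
play_rows:
  commands:
    - [0.027,0,0,0,0,0,0]
    - [0.0268,0.0002,0,0,0,-0.15,0]
    - [0,0,0.03,0,0,0,0]
    - [0,0,0.03,0,0,0,0]
    - [0,0,0.03,0,0,0,0]
    - [0,0,0.02,0,0,0,0]
    - [0,0,0.0088,0,0,0,0]
    - [0,0,0,0,0,0,0]
    - [0,0,0,0,0,0,1]
    - [0,0,0,0,0,0,1]
    - [0,0,0,0,0,0,1]
    - [0,0,0,0,0,0,1]
    - [0,0,0,0,0,0,1]
    - [0,0,0,0,0,0,1]
    - [0,0,0,0,0,0,1]
    - [0,0,0,0,0,0,1]
    - [0,0,0,0,0,0,1]
    - [0,0,0,0,0,0,1]
  force: 60

```text
time_s: 9.08
ee_pos: [0.4902, 0.169, 0.0122]
eef_rot: [3.141, -0.0, 1.683]
force: [-0.2, 3.3, 3.8]
grip_width: 0.0194
grip_force: 60.0
```

Call:
play_rows:
  commands:
    - [0,0,-0.01,0,0,0,1]
    - [0,0,-0.03,0,0,0,1]
    - [0,0,-0.03,0,0,0,1]
    - [0,0,-0.03,0,0,0,1]
    - [-0.0285,-0.0092,0,0,0,0,1]
    - [-0.0285,-0.0092,0,0,0,0,1]
    - [-0.0285,-0.0092,0,0,0,0,1]
    - [-0.0285,-0.0092,0,0,0,0,1]
    - [-0.0285,-0.0092,0,0,0,0,1]
    - [-0.0285,-0.0092,0,0,0,0,1]
    - [-0.0285,-0.0092,0,0,0,0,1]
    - [-0.0285,-0.0092,0,0,0,0,1]
    - [-0.0285,-0.0092,0,0,0,0,1]
    - [-0.0285,-0.0092,0,0,0,0,1]
    - [-0.0285,-0.0092,0,0,0,0,1]
    - [-0.0285,-0.0092,0,0,0,0,1]
    - [-0.0285,-0.0092,0,0,0,0,1]
    - [-0.0285,-0.0092,0,0,0,0,1]
    - [-0.0285,-0.0092,0,0,0,0,1]
    - [-0.0285,-0.0092,0,0,0,0,1]

```text
time_s: 10.75
ee_pos: [0.3939, -0.3021, 0.1123]
eef_rot: [-3.141, -0.0, 1.683]
force: [0.0, 0.2, -1.4]
grip_width: 0.0196
grip_force: 60.0
```

Call:
play_rows:
  commands:
    - [0,0,0,0,0,-6.66,1]
    - [0,0,0,0,0,-6.66,1]
    - [0,0,0,0,0,-6.66,1]
    - [0,0,0,0,0,-6.66,1]
    - [0,0,0,0,0,-6.66,1]
    - [0,0,0,0,0,-6.66,1]
    - [0,0,0,0,0,-6.66,1]
    - [0,0,0,0,0,-6.66,1]
    - [0,0,0,0,0,-6.66,1]
    - [0,0,0,0,0,-6.66,1]
    - [0,0,0,0,0,-6.66,1]
    - [0,0,0,0,0,-6.66,1]
    - [0,0,0,0,0,-6.66,1]
    - [0,0,0,0,0,0,1]
    - [0,0,0,0,0,0,1]

```text
time_s: 12.0
ee_pos: [0.3946, -0.3008, 0.1121]
eef_rot: [3.141, -0.0, -3.093]
force: [0.1, 0.3, -2.3]
grip_width: 0.0195
grip_force: 60.0
```

```bash
python3 - <<'E'
from h import *
to((.385,-.304,.051),183)
t=snap('top','pics/t3.png');s=snap('scene','pics/s3.png')
A=np.zeros((600,800,3),np.uint8)
A[:300,:400]=cv2.resize(t[200:275,420:520],(400,300),interpolation=cv2.INTER_CUBIC)
A[:300,400:]=cv2.resize(t[170:320,350:550],(400,300),interpolation=cv2.INTER_CUBIC)
A[300:,:400]=cv2.resize(s[240:390,180:380],(400,300),interpolation=cv2.INTER_CUBIC)
A[300:,400:]=cv2.resize(s[310:385,310:410],(400,300),interpolation=cv2.INTER_CUBIC)
cv2.imwrite('pics/m3.png',A)
E
```

```text
t 12.0 ee [ 0.3946 -0.3008  0.1121] rpy [ 179.9901   -0.0282 -177.1976] grip 0.01951854595259829 59.98820185661316 F [ 0.098   0.271  -2.3367]
shift [ 0.0097 -0.0028  0.0611] shift in goal axes [ 0.0098 -0.0027  0.0611] turn [ 0.0099 -0.0282 -0.1976]
```

View pics/m3.png

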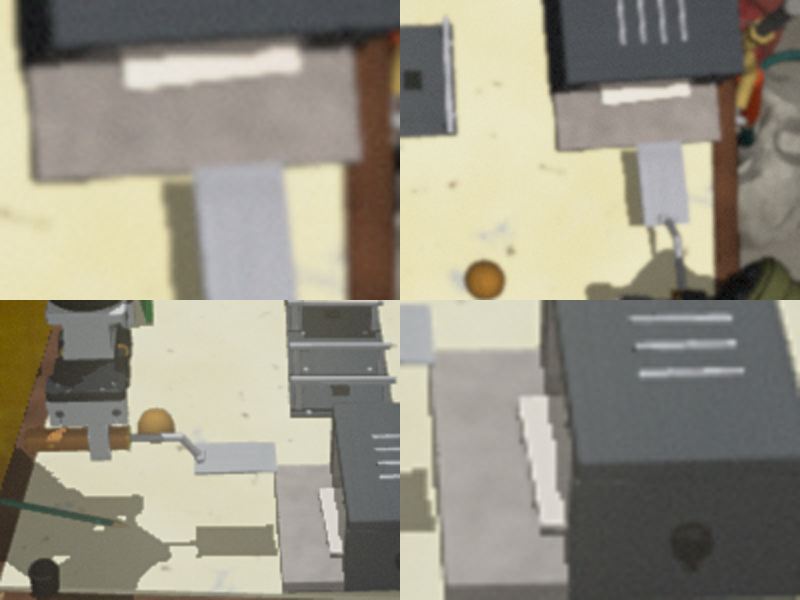

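The tip corners show in the top view at (468.8,241.8) and (490.5,240.8), and in the scene view at (318,311.5) and (318.5,325). The tile is unmoved.

```bash
python3 - <<'E'
from h import *
np.set_printoptions(precision=4,suppress=True)
def P(n):
    m=ctrl.camera_model(n);K=np.array([[m['fx'],0,m['cx']],[0,m['fy'],m['cy']],[0,0,1]])
    return K@np.c_[cv2.Rodrigues(np.array(m['rvec'],float))[0],np.ravel(m['tvec'])]
a=np.array([(468.6,241.6),(490.5,240.7),(468.9,281.5),(493.5,280.7)]).T;b=np.array([(318,311),(317.5,325),(277.5,312.5),(277.5,326.5)]).T
X=cv2.triangulatePoints(P('top'),P('scene'),a[:,:2],b[:,:2]);print((X[:3]/X[3]).T)
print('tip at z=.1 from top',ray('top',a[:,:2].T,.1), ray('scene',b[:,:2].T,.1))
for z in(.09,.1): print(ray('top',(479.55,241.15),z))
E
```

```text
[[ 0.5622 -0.272   0.1014]
 [ 0.5616 -0.3143  0.1019]]
tip at z=.1 from top [[ 0.5595 -0.2724  0.1   ]
 [ 0.5601 -0.3149  0.1   ]] [[ 0.5646 -0.27    0.1   ]
 [ 0.5631 -0.312   0.1   ]]
[[ 0.5605 -0.2965  0.09  ]]
[[ 0.5598 -0.2936  0.1   ]]
```

Call:
play_rows:
  commands:
    - [0,0,0,0,0,-0.2,1]
    - [-0.0124,-0.0063,0,0,0,0,1]
    - [-0.0124,-0.0063,0,0,0,0,1]
    - [0,0,0,0,1,0,1]
    - [0,0,0.02,0,0,0,1]
    - [0,0,0.02,0,0,0,1]
    - [0,0,0.02,0,0,0,1]
    - [0,0,0.01,0,0,0,1]
    - [0,0,0.004,0,0,0,1]
    - [0,0,0,0,0,0,1]
    - [0,0,0,0,0,0,1]
    - [0,0,0,0,0,0,1]

```text
time_s: 13.1
ee_pos: [0.4195, -0.3124, 0.039]
eef_rot: [-3.14, -0.016, -3.086]
force: [-0.1, -0.9, -0.4]
grip_width: 0.0199
grip_force: 60.0
```

Call:
play_rows:
  commands:
    - [0,0,0.001,0,0,0,1]
    - [0,0,0.001,0,0,0,1]
    - [0,0,0,0,0,0,1]

```text
time_s: 13.35
ee_pos: [0.4191, -0.3121, 0.0362]
eef_rot: [-3.141, -0.017, -3.086]
force: [0.0, 0.4, -2.1]
grip_width: 0.0198
grip_force: 60.0
```

Call:
play_rows:
  commands:
    - [0,0,0.001,0,0,0,1]
    - [0,0,0.0005,0,0,0,1]
    - [0,0,0,0,0,0,1]

```text
time_s: 13.6
ee_pos: [0.419, -0.3122, 0.0345]
eef_rot: [-3.141, -0.017, -3.086]
force: [-0.8, -0.4, 0.5]
grip_width: 0.0198
grip_force: 60.0
```

Call:
play_rows:
  commands:
    - [0,0,0.0005,0,0,0,1]
    - [0,0,0,0,0,0,1]
    - [0,0,0,0,0,0,1]

```text
time_s: 13.85
ee_pos: [0.419, -0.3121, 0.034]
eef_rot: [-3.141, -0.017, -3.085]
force: [-1.4, -0.4, 1.0]
grip_width: 0.0194
grip_force: 60.0
```

Call:
play_rows:
  commands:
    - [0,0,0.0005,0,0,0,1]
    - [0,0,0,0,0,0,1]
    - [0,0,0,0,0,0,1]

```text
time_s: 14.1
ee_pos: [0.419, -0.3121, 0.0335]
eef_rot: [-3.141, -0.017, -3.086]
force: [-2.8, -0.1, 2.5]
grip_width: 0.0194
grip_force: 60.0
```

Call:
play_rows:
  commands:
    - [0,0,0.0005,0,0,0,1]
    - [-0.004,0,-0.0001,0,0,0,1]
    - [-0.004,0,0,0,0,0,1]
    - [-0.004,0,-0.0001,0,0,0,1]
    - [-0.004,0,0,0,0,0,1]
    - [-0.004,0,-0.0001,0,0,0,1]
    - [-0.004,0,0,0,0,0,1]
    - [0,0,0,0,0,0,1]

```text
time_s: 14.77
ee_pos: [0.444, -0.3107, 0.0329]
eef_rot: [-3.141, -0.016, -3.085]
force: [3.0, 1.0, 2.2]
grip_width: 0.0198
grip_force: 60.0
```

Call:
play_rows:
  commands:
    - [-0.004,0,-0.0001,0,0,0,1]
    - [-0.004,0,0,0,0,0,1]
    - [-0.004,0,-0.0001,0,0,0,1]
    - [0,0,0,0,0,0,1]

```text
time_s: 15.1
ee_pos: [0.4555, -0.31, 0.0329]
eef_rot: [-3.141, -0.017, -3.085]
force: [0.7, -0.6, 3.4]
grip_width: 0.0196
grip_force: 60.0
```

Call:
play_rows:
  commands:
    - [-0.004,0,-0.0001,0,0,0,1]
    - [-0.004,0,0,0,0,0,1]
    - [-0.004,0,-0.0001,0,0,0,1]
    - [0,0,0,0,0,0,1]

```text
time_s: 15.43
ee_pos: [0.4675, -0.3094, 0.0329]
eef_rot: [-3.141, -0.017, -3.085]
force: [0.3, 0.5, 3.5]
grip_width: 0.0197
grip_force: 60.0
```

Call:
play_rows:
  commands:
    - [-0.004,0,-0.0001,0,0,0,1]
    - [-0.004,0,0,0,0,0,1]
    - [-0.004,0,-0.0001,0,0,0,1]
    - [-0.004,0,0,0,0,0,1]
    - [0,0,0,0,0,0,1]

```text
time_s: 15.85
ee_pos: [0.4834, -0.3085, 0.0329]
eef_rot: [-3.141, -0.017, -3.085]
force: [-1.3, -0.0, 4.5]
grip_width: 0.019
grip_force: 60.0
```

```bash
cat > v.py <<'E'
from h import *
import sys
def view(k):
    t=snap('top',f'pics/t{k}.png');s=snap('scene',f'pics/s{k}.png')
    A=np.hstack([cv2.resize(t[195:270,415:515],(400,300),interpolation=cv2.INTER_CUBIC),cv2.resize(s[310:385,290:390],(400,300),interpolation=cv2.INTER_CUBIC)])
    cv2.imwrite(f'pics/m{k}.png',A)
view(sys.argv[1])
E
python3 v.py 4
```

```text
(no output)
```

View pics/m4.png

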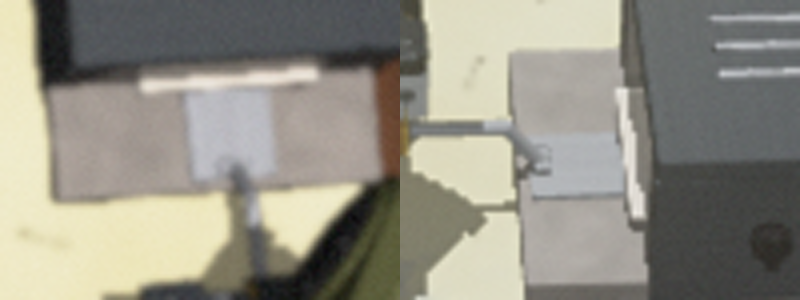

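The tile has moved back against the wall, with its front edge from (142,90) to (318,80) in the crop. The blade (187–272) is centred under it and already partly beneath, so I push on.

Call:
play_rows:
  commands:
    - [-0.004,0,-0.0001,0,0,0,1]
    - [-0.004,0,0,0,0,0,1]
    - [-0.004,0,-0.0001,0,0,0,1]
    - [-0.004,0,0,0,0,0,1]
    - [-0.004,0,-0.0001,0,0,0,1]
    - [-0.004,0,0,0,0,0,1]
    - [0,0,0,0,0,0,1]

```text
time_s: 16.53
ee_pos: [0.5071, -0.3073, 0.0329]
eef_rot: [-3.141, -0.018, -3.085]
force: [-2.8, 0.2, 7.3]
grip_width: 0.0198
grip_force: 60.0
```

Call:
play_rows:
  commands:
    - [-0.004,0,-0.0001,0,0,0,1]
    - [-0.004,0,0,0,0,0,1]
    - [-0.004,0,-0.0001,0,0,0,1]
    - [-0.004,0,0,0,0,0,1]
    - [0,0,0,0,0,0,1]

```text
time_s: 16.95
ee_pos: [0.5228, -0.3064, 0.0329]
eef_rot: [-3.141, -0.018, -3.085]
force: [-6.3, -1.1, 9.2]
grip_width: 0.0193
grip_force: 60.0
```

```bash
python3 v.py 5
```

```text
(no output)
```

View pics/m5.png

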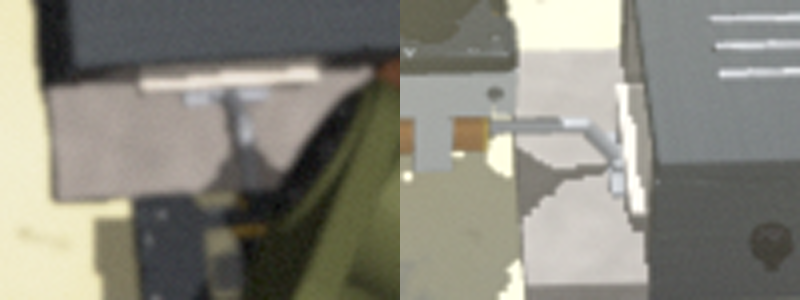

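The blade is almost wholly under the tile, with about 5 mm of heel still showing in front at (225,95). I lift, taking the pitch back out.

Call:
play_rows:
  commands:
    - [0,0,-0.001,0,-0.5,0,1]
    - [0,0,-0.002,0,-0.5,0,1]
    - [0,0,-0.002,0,-0.5,0,1]
    - [0,0,-0.003,0,0,0,1]
    - [0,0,-0.003,0,0,0,1]
    - [0,0,-0.003,0,0,0,1]
    - [0,0,-0.003,0,0,0,1]
    - [0,0,-0.003,0,0,0,1]
    - [0,0,0,0,0,0,1]
    - [0,0,0,0,0,0,1]
    - [0,0,0,0,0,0,1]
    - [0,0,0,0,0,0,1]

```text
time_s: 18.05
ee_pos: [0.5226, -0.3062, 0.0523]
eef_rot: [3.141, 0.008, -3.085]
force: [1.6, 0.6, -2.7]
grip_width: 0.0194
grip_force: 60.0
```

```bash
python3 v.py 6
```

```text
(no output)
```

View pics/m6.png

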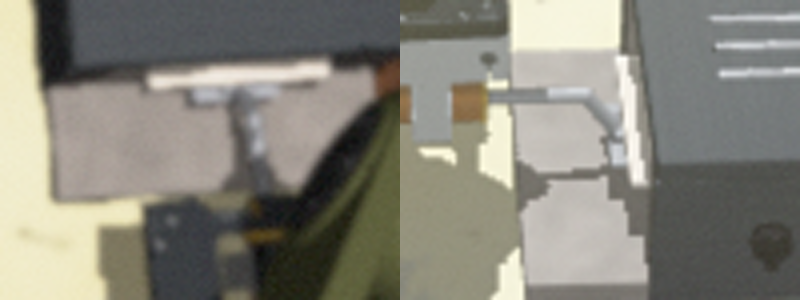

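The tile rides on the blade, lifted evenly: its front edge is at (148,85)–(330,70) in the top crop and higher in the scene crop. I withdraw.

Call:
play_rows:
  commands:
    - [0.002,0,-0.001,0,0,0,1]
    - [0.004,0,-0.001,0,0,0,1]
    - [0.006,0,-0.001,0,0,0,1]
    - [0.008,0,-0.001,0,0,0,1]
    - [0.01,0,-0.001,0,0,0,1]
    - [0.01,0,0,0,0,0,1]
    - [0.01,0,0,0,0,0,1]
    - [0.01,0,0,0,0,0,1]
    - [0.01,0,0,0,0,0,1]
    - [0.01,0,0,0,0,0,1]
    - [0.01,0,0,0,0,0,1]
    - [0.01,0,0,0,0,0,1]
    - [0.01,0,0,0,0,0,1]
    - [0.01,0,0,0,0,0,1]
    - [0.008,0,0,0,0,0,1]
    - [0.006,0,0,0,0,0,1]
    - [0.004,0,0,0,0,0,1]
    - [0.002,0,0,0,0,0,1]
    - [0,0,0,0,0,0,1]

```text
time_s: 19.73
ee_pos: [0.3827, -0.3142, 0.0564]
eef_rot: [-3.142, 0.009, -3.086]
force: [0.5, -0.0, -1.7]
grip_width: 0.0191
grip_force: 60.0
```

Call:
play_rows:
  commands:
    - [0,0,-0.004,0,0,0,1]
    - [0,0,-0.008,0,0,0,1]
    - [0,0,-0.01,0,0,0,1]
    - [0,0,-0.01,0,0,0,1]
    - [0,0,-0.01,0,0,0,1]
    - [0,0,-0.008,0,0,0,1]
    - [0,0,-0.004,0,0,0,1]
    - [0,0,0,0,0,0,1]
    - [0,0,0,0,0,0,1]

```text
time_s: 20.48
ee_pos: [0.3824, -0.3141, 0.1103]
eef_rot: [-3.142, 0.009, -3.085]
force: [0.1, -0.4, -2.7]
grip_width: 0.0194
grip_force: 60.0
```

```bash
cat > tile.py <<'E'
from h import *
np.set_printoptions(precision=4,suppress=True)
t=snap('top','pics/t7.png'); snap('scene','pics/s7.png')
o=ctrl.get_obs(); p=o['ee_pos']; yw=o['eef_rot'][2]
c0=proj('top',[p[0]+.136,p[1],p[2]])[0]; print('expect px',c0)
hsv=cv2.cvtColor(t,cv2.COLOR_BGR2HSV)
m=((hsv[...,1]<35)&(hsv[...,2]>185)).astype(np.uint8)*255
x,y=c0.astype(int); w=np.zeros_like(m); w[y-60:y+60,x-60:x+60]=1; m*=w
m=cv2.morphologyEx(m,cv2.MORPH_OPEN,np.ones((5,5)))
m=cv2.morphologyEx(m,cv2.MORPH_CLOSE,np.ones((9,9)))
cs=sorted(cv2.findContours(m,cv2.RETR_EXTERNAL,cv2.CHAIN_APPROX_NONE)[0],key=cv2.contourArea)[-2:]
for c in cs: 
    r=cv2.minAreaRect(c); print(cv2.contourArea(c),r)
    z=p[2]-.0122+.003+.008
    q=ray('top',cv2.boxPoints(r),z); d=np.diff(np.r_[q,q[:1]],axis=0)
    print('centre',q.mean(0),'sides',np.linalg.norm(d,axis=1),'ang',np.degrees(np.arctan2(d[:,1],d[:,0]))%90)
to((.639-.136,-.063,.1),180.2)
E
python3 tile.py
```

```text
expect px [492.8009 262.138 ]
2172.0 ((488.2004089355469, 260.70623779296875), (48.218414306640625, 48.34317398071289), 86.42366790771484)
centre [ 0.5214 -0.3057  0.1087] sides [0.0933 0.0922 0.0925 0.0921] ang [2.0852 0.1495 2.0442 0.6292]
t 20.58 ee [ 0.3822 -0.314   0.1099] rpy [ 179.9653    0.4676 -176.7855] grip 0.019817691219224606 59.988298416137695 F [-0.0796 -0.7142 -2.7211]
shift [-0.1346  0.2438  0.0111] shift in goal axes [-0.1216  0.2505  0.0099] turn [0.047  0.4665 3.0147]
```

Call:
play_rows:
  commands:
    - [0,0,0,0,0,1.1,1]
    - [0,0,0,0,0,1.1,1]
    - [0,0.005,0,0,0,0,1]
    - [0,0.01,0,0,0,0,1]
    - [0,0.015,0,0,0,0,1]
    - [0,0.02,0,0,0,0,1]
    - [0,0.02,0,0,0,0,1]
    - [0,0.02,0,0,0,0,1]
    - [0,0.02,0,0,0,0,1]
    - [0,0.02,0,0,0,0,1]
    - [0,0.02,0,0,0,0,1]
    - [0,0.02,0,0,0,0,1]
    - [0,0.02,0,0,0,0,1]
    - [0,0.02,0,0,0,0,1]
    - [0,0.015,0,0,0,0,1]
    - [0,0.01,0,0,0,0,1]
    - [0,0.0056,0,0,0,0,1]
    - [0,0.005,0,0,0,0,1]
    - [0,0,0,0,0,0,1]

```text
time_s: 22.17
ee_pos: [0.378, -0.068, 0.1104]
eef_rot: [3.141, 0.009, -3.123]
force: [0.2, 0.1, -2.5]
grip_width: 0.0195
grip_force: 60.0
```

Call:
play_rows:
  commands:
    - [-0.005,0,0,0,0,0,1]
    - [-0.01,0,0,0,0,0,1]
    - [-0.015,0,0,0,0,0,1]
    - [-0.015,0,0,0,0,0,1]
    - [-0.015,0,0,0,0,0,1]
    - [-0.015,0,0,0,0,0,1]
    - [-0.015,0,0,0,0,0,1]
    - [-0.015,0,0,0,0,0,1]
    - [-0.01,0,0,0,0,0,1]
    - [-0.0067,0,0,0,0,0,1]
    - [0,0,0.005,0,0,0,1]
    - [0,0,0.01,0,0,0,1]
    - [0,0,0.01,0,0,0,1]
    - [0,0,0.005,0,0,0,1]
    - [0,0,0,0,0,0,1]
    - [0,0,0,0,0,0,1]

```text
time_s: 23.5
ee_pos: [0.4997, -0.0664, 0.0812]
eef_rot: [3.141, 0.008, -3.124]
force: [0.7, 0.1, -2.5]
grip_width: 0.0197
grip_force: 60.0
```

```bash
python3 tile.py; python3 -c "
from h import *
t=cv2.imread('pics/t7.png');s=cv2.imread('pics/s7.png')
cv2.imwrite('pics/m7.png',np.hstack([cv2.resize(t[165:265,250:383],(400,300),interpolation=2),cv2.resize(s[210:310,300:433],(400,300),interpolation=2)]))"
```

```text
expect px [360.3543 206.3896]
2084.5 ((359.5821228027344, 206.79168701171875), (48.94941711425781, 46.803287506103516), 88.31531524658203)
centre [ 0.6357 -0.065   0.0806] sides [0.0933 0.0979 0.0925 0.0979] ang [ 0.2251 89.519   0.1987 89.983 ]
t 23.6 ee [ 0.5001 -0.0664  0.0818] rpy [ 179.9884    0.531  -178.9838] grip 0.01971031209488623 59.98830735683441 F [ 0.0207  0.1544 -1.6599]
shift [-0.0031  0.0034 -0.0182] shift in goal axes [-0.0029  0.0034 -0.0182] turn [0.0154 0.5309 0.8163]
```

View pics/m7.png

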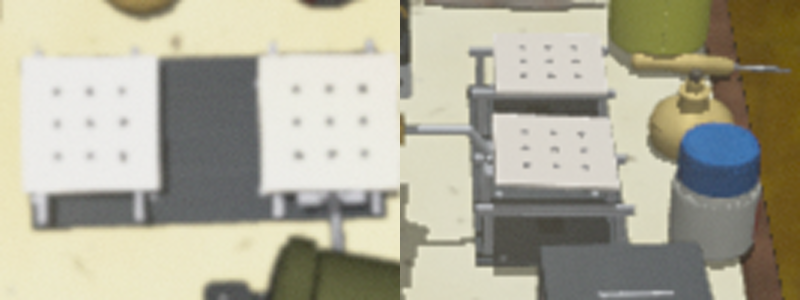

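The tile hovers over the right bay, centred at crop (330,122) with its sides parallel to the rails. I lower it, leave it on the rails and withdraw.

Call:
play_rows:
  commands:
    - [-0.002,0,0.003,0,0,0,1]
    - [0,0,0.005,0,0,0,1]
    - [0,0,0.005,0,0,0,1]
    - [0,0,0.003,0,0,0,1]
    - [0,0,0.002,0,0,0,1]
    - [0,0,0.002,0,0,0,1]
    - [0,0,0.002,0,0,0,1]
    - [0,0,0.002,0,0,0,1]
    - [0,0,0.003,0,0,0,1]
    - [0,0,0.005,0,0,0,1]
    - [0,0,0.005,0,0,0,1]
    - [0,0,0.003,0,0,0,1]
    - [0,0,0.002,0,0,0,1]
    - [0,0,0,0,0,0,1]
    - [0,0,0,0,0,0,1]

```text
time_s: 24.85
ee_pos: [0.5024, -0.0663, 0.0395]
eef_rot: [3.141, 0.009, -3.124]
force: [0.3, -0.1, -1.4]
grip_width: 0.0196
grip_force: 60.0
```

```bash
python3 tile.py;  python3 -c "
from h import *
print(ray('top',(359.6,206.8),.058))
s=cv2.imread('pics/s7.png')
cv2.imwrite('pics/m8.png',cv2.resize(s[210:310,270:403],(798,600),interpolation=2))"
```

```text
expect px [358.6962 208.016 ]
24.0 ((300.0, 223.0), (6.0, 4.0), 90.0)
centre [0.6108 0.055  0.0385] sides [0.0082 0.0124 0.0082 0.0124] ang [88.5103 88.651  88.5088 88.6907]
1977.0 ((359.5, 205.5), (45.0, 47.0), 90.0)
centre [ 0.644  -0.0683  0.0385] sides [0.0971 0.0935 0.0964 0.0934] ang [88.5193 87.8477 88.5083 88.3139]
t 24.95 ee [ 0.5025 -0.0664  0.0397] rpy [ 179.9848    0.5203 -178.9831] grip 0.019615206979471125 59.98869717121124 F [-0.1979  0.0977 -1.4274]
shift [-0.0011  0.0034 -0.0603] shift in goal axes [-0.0005  0.0034 -0.0603] turn [0.0189 0.5202 0.817 ]
[[ 0.6385438  -0.06683821  0.058     ]]
```

View pics/m8.png

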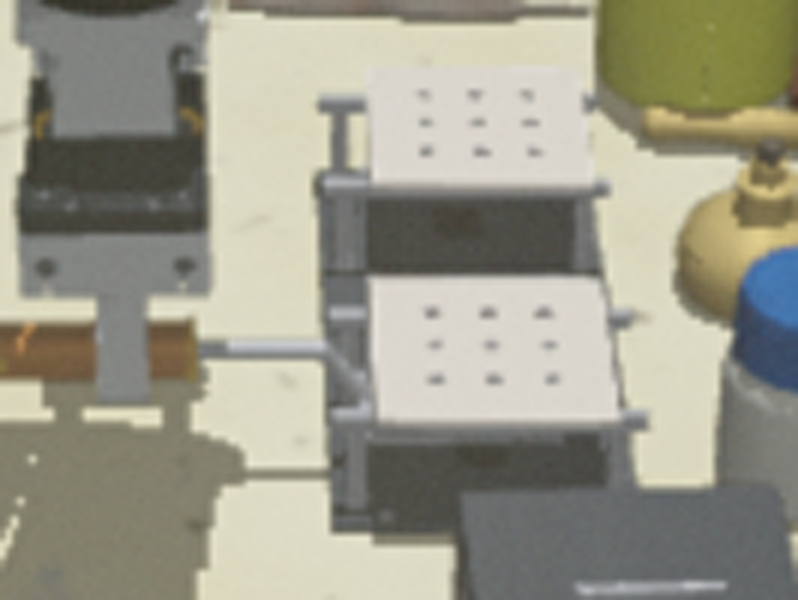

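The tile lies on the rails with the blade lower beneath it, so I withdraw and lay the spatula on the bench in front of the stand.

Call:
play_rows:
  commands:
    - [0.004,0,0,0,0,0,1]
    - [0.01,0,0,0,0,0,1]
    - [0.01,0,0,0,0,0,1]
    - [0.01,0,0,0,0,0,1]
    - [0.01,0,0,0,0,0,1]
    - [0.01,0,0,0,0,0,1]
    - [0.01,0,0,0,0,0,1]
    - [0.01,0,0,0,0,0,1]
    - [0.01,0,0,0,0,0,1]
    - [0.01,0,0,0,0,0,1]
    - [0.01,0,0,0,0,0,1]
    - [0.01,0,0,0,0,0,1]
    - [0.006,0,0,0,0.5,0,1]
    - [0,0.025,0,0,0,0,1]
    - [0,0.025,0,0,0,0,1]
    - [0,0,0.01,0,0,0,1]
    - [0,0,0.01,0,0,0,1]
    - [0,0,0.004,0,0,0,1]
    - [0,0,0,0,0,0,1]
    - [0,0,0,0,0,0,1]

```text
time_s: 26.62
ee_pos: [0.3815, -0.0186, 0.0146]
eef_rot: [3.141, -0.0, -3.124]
force: [0.9, -0.6, -1.5]
grip_width: 0.0195
grip_force: 60.0
```

Call:
play_rows:
  commands:
    - [0,0,0.001,0,0,0,1]
    - [0,0,0.0005,0,0,0,1]
    - [0,0,0,0,0,0,1]

```text
time_s: 26.87
ee_pos: [0.3817, -0.0186, 0.0132]
eef_rot: [3.141, 0.0, -3.124]
force: [-0.4, -0.4, -0.8]
grip_width: 0.0193
grip_force: 60.0
```

Release about 1 mm above contact, then retreat upward.

Call:
play_rows:
  commands:
    - [0,0,0.0007,0,0,0,1]
    - [0,0,0,0,0,0,0]
    - [0,0,0,0,0,0,0]
    - [0,0,0,0,0,0,0]
    - [0,0,0,0,0,0,0]
    - [0,0,0,0,0,0,0]
    - [0,0,0,0,0,0,0]
    - [0,0,0,0,0,0,0]
    - [0,0,-0.02,0,0,0,0]
    - [0,0,-0.03,0,0,0,0]
    - [0,0,-0.03,0,0,0,0]
    - [0,0,-0.03,0,0,0,0]
    - [0,0,-0.03,0,0,0,0]
    - [0,0,0,0,0,0,0]
    - [0,0,0,0,0,0,0]

```text
time_s: 28.12
ee_pos: [0.3821, -0.0186, 0.1531]
eef_rot: [-3.141, 0.003, -3.124]
force: [-0.2, -0.1, -0.1]
grip_width: 0.0468
grip_force: 0.0
```

```bash
python3 - <<'E'
from h import *
np.set_printoptions(precision=4,suppress=True)
t=snap('top','pics/t9.png'); hsv=cv2.cvtColor(t,cv2.COLOR_BGR2HSV)
m=((hsv[...,1]<35)&(hsv[...,2]>185)).astype(np.uint8)*255
m[:160]=0;m[250:]=0;m[:,:252]=0;m[:,390:]=0
m=cv2.morphologyEx(m,cv2.MORPH_OPEN,np.ones((9,9)))
for c in cv2.findContours(m,0,1)[0]:
    r=cv2.minAreaRect(c); print(r,ray('top',r[0],.058))
s=snap('scene','pics/s9.png'); cv2.imwrite('pics/m9.png',s[180:330,180:440].repeat(3,0).repeat(3,1)[:600,:800])
E
```

```text
((358.5, 205.0), (44.0, 45.0), 90.0) [[ 0.6423 -0.0647  0.058 ]]
((279.0, 205.5), (45.0, 44.0), 90.0) [[0.6454 0.0961 0.058 ]]
```

View pics/m9.png

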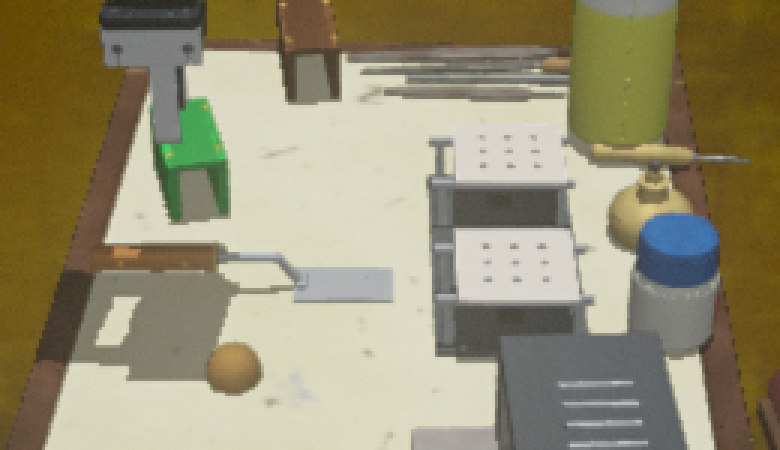

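The tile sits centred on the right bay about 3 mm off its middle, and the spatula lies flat in front of the stand, clear of everything. The other tile, wax, jar and lamp are in place.

```bash
python3 -c "
from h import *
print(ctrl.hand_in())"
```

```text
the job is handed in; nothing more can be done
None
```

I handed the job in at about 28 s: the white tile lies on the rails of the right bay, about 3 mm from its middle by camera, and the spatula is flat on the bench in front of the stand, with everything else in place; the hand-in gave no verdict.

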